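# Shut the salt crock and snap its clip over

## Robot

A 7-joint arm with a two-finger parallel gripper is mounted at the origin on the work surface. World frame = base frame: x ahead of the robot, y to its left, z up, the work surface at z = 0. Lengths are in m, angles in rad, forces in N, time in s.
With the tool pointing down it reaches from about 0.425 to 0.875 m from the base axis. Payload 4.7 kg.
Tool frame: the origin (TCP) lies midway between the tips of the shut fingers; the grasp point (between the pads) lies 19 mm behind it; z points along the fingers, y is the direction in which the jaws open and shut (so a half turn about z gives the same grasp; the last joint's range is limited). The gripper opens to 87 mm and grips with 3 to 60 N. Pads are 19 mm wide; open, the fingers measure 117 mm over their backs; the gripper's body (75 mm by 190 mm) begins 51 mm behind the grasp point.
Start: joints at [-1.23, 0.321, -0.07, 1.45, 0.023, 1.371, -0.057], TCP at [0.209, 0.616, 0.223] pointing down, gripper open.
Joint ranges: [-2.86, 2.86], [-0.3, 2.09], [-1.38, 1.24], [0.06, 2.45], [-1.56, 4.7], [0.09, 2.05], [-2.69, 2.69]. Speed limits (rad/s): [2.57, 2.57, 3.14, 3.14, 3.14, 3.14, 3.14].

## Interface

Orientations are given as a rotation vector (axis times angle).
In Python, from bench import monitor, eyes, order gives the robot as it stands. The module is installed in compiled form; this text tells all that it offers.
- The arm moves only by the shell command python3 -m pendant 'ROWS' [FORCE]. ROWS is JSON, a list of rows, each a list of 3 entries, a list of its own where there are three numbers: the turn, a rotation vector about the tool's x, y, z in degrees, then the shift along the tool's x, y, z in m, then the gripper command: -1 is fully open, 1 is shut, values between are in proportion. In form: [[[rx, ry, rz], [tx, ty, tz], hand], ...]. A call has 1 to 8 rows; each row shifts and turns the commanded pose from where the row before left it, along the tool's axes as they then stand; what a row does not reach is not made up. A row lasts 1/8 s, in which the tool goes at most 62.5 mm and 10.7 degrees, less where a joint would pass 70% of its speed; a pose out of reach is approached as far as the arm can. A call is refused whole if a number of a shift passes 0.0625 or a number of a turn 10.7, either way. A call with a gripper value outside its range is refused whole. The fingers move at their own pace and stop on an object; FORCE is the grip in N (left out, the last holds). Time passes only in rows, so rows that do not move let the fingers close. It gives the time, the measured TCP pose, the force and the opening at its end, in the units of the state.
- monitor.get_state(): the state, without advancing time (a new reading comes with each control period).
- eyes.get_image(name): name is "scene" or "top"; returns a dict with "color" (420x560x3 uint8, red, green, blue), "range_z" (420x560 float32, m along the optical axis (not along the pixel's ray), 0 where there is no reading), "fx", "fy", "cx", "cy" (pixels), "world_to_cam" (4x4, takes a point from world to camera coordinates). Camera axes: x right, y up, looking along -z (the intrinsics and any distortion apply to the point x, -y, -z); pixel columns grow to the right and rows downward; lengths in m; the calibration is good to about 2 mm. A picture is of the moment at which its call begins.
- order.close_job(): hands the job in, once; it reports no verdict.
The state is a dict: "time": time; "joint_positions": joint angles; "qd": joint speeds; "joint_torque": joint torques, N m; "position": TCP position; "tool_rot": TCP orientation; "ft_force": force on the tool from outside, world axes, zero at the start; "torque": the same for the moment, N m; "grip_width": opening from 0.0 (shut) to 1.0 (fully open).
Only numpy, scipy, OpenCV 4.12 (cv2) and the standard library are available. Lean on these libraries where they do the work, as an engineer would, in place of code of your own. Each camera call takes 0.05 s, during which the arm holds its last target.

## Task

Close up the salt crock with your fingertips: push its open lid fully shut, and then push the steel toggle lever on its front over past centre so that it snaps in over the lid and stays there. Just push, there is nothing to pick up: the crock must stay standing where it is, and so must the things around it. Finish with the hand clear.

Things in the scene. Friction and masses are not known exactly. Their poses are not given: they have to be found in the camera images.
- crock: grey stoneware salt crock, loose, about 2 kg, 120 mm across its belly, 110 mm across its mouth, rim 112 mm high. Origin: centre of its underside, on the surface; z up. The lever clip is on its -x side (roughly towards the robot), the lid's hinge on its +x side.
- crock_lid (a joint): hinge of the crock's round beech lid: 0 = shut flat on the rim, 1.57 = upright, up to 1.8 (starts open, 1.2 to 1.75). Positive lifts the lid's free edge, which lies towards the crock's -x when shut. The hinge is stiff: the lid stays at any angle and moves at about 1 to 2 N at its free edge; it must be pushed all the way down.
- lid_hinge (a point): on the lid's hinge axis (parallel to the crock's y), 62 mm from the crock's axis towards its +x, 112 mm above the surface, level with the underside of the shut lid. Site axes turn with the lid: at any angle its -x points from the hinge to the free edge, its z out of the lid's top face.
- lid_edge (a point): middle of the lid's free edge, 119 mm from the hinge. The lid is a plain flat disc, 114 mm across, 12 mm thick, its top face 124 mm above the surface when shut.
- clip_lever (a joint): the steel toggle lever of the clip, hinged about the crock's y axis: 0 = off, leaning outwards (away from the lid) 0.6 rad from upright; 0.6 = upright, dead centre; 1.2 = on, leaning 0.6 rad inwards over the lid. Sprung: it snaps to whichever end it is nearer; about 1.5 to 2 N square to the lever at its tip starts it, less towards the centre. Starts at 0.
- lever_pivot (a point): pivot of the lever, 72 mm from the crock's axis towards its -x, 129 mm above the surface.
- lever_tip (a point): centre of the crosswise steel roll at the lever's end, 16 mm in diameter, 24 mm long along the crock's y, 60 mm from the pivot: 179 mm above the surface and 106 mm out from the crock's axis when off, 189 mm above the surface when upright. Bar of 9 mm diameter below it.
- timer: bystander: pear-shaped orange plastic wind-up timer, 72 mm wide, 84 mm tall, close beside the crock (its +y side). Origin: centre of its underside.
- egg_cup: bystander: blue-painted tin egg cup, 48 mm wide, 64 mm tall, close beside the crock (its -y side). Origin: centre of its underside.
- lid_stand: bystander: beech slotted stand, 150 x 120 mm, with three enamel saucepan lids upright in it, 170 mm tall. Origin: centre of its underside.
- pepper_mill: bystander: dark wooden pepper mill, 56 mm wide, 156 mm tall. Origin: centre of its underside.
- mug: bystander: white mug, 80 mm wide, 90 mm tall, with a side handle. Origin: centre of its underside.
- jam_jar: bystander: amber glass jar with steel cap, 64 mm wide, 100 mm tall. Origin: centre of its underside.
- spoon: bystander: beech spoon 240 mm long, lying on the far side of the sill. Origin in its underside.

How it is judged:
By the outcome, as a careful person would: the job done as asked, in the order asked, and still so for the second after the job is handed in, with the robot touching nothing.
It also fails if it takes over 51 s, if anything falls off the work surface, if the arm or the gripper's body presses on something with over 40 N, if the wrist force passes 120 N, or if a joint passes its speed limit or range.

## Working session

There is one attempt and no reset: what is moved stays moved. The work goes in short steps, Python scripts to look and compute and a shell command to move; the robot and the scene stay as the last step left them, time stands still between calls to the robot, and variables do not carry over. Pictures are saved under pics/ and viewed, and the job is handed in when it is done.

```bash
mkdir -p pics; python3 - <<'E'
from bench import monitor, eyes
import cv2,numpy as np
s=monitor.get_state()
for k,v in s.items(): print(k,np.round(v,3))
for n in ("scene","top"):
    d=eyes.get_image(n); cv2.imwrite(f"pics/{n}0.png",d["color"][:,:,::-1]); np.savez(f"{n}0.npz",**d)
    print(n,d["fx"],d["fy"],d["cx"],d["cy"],np.round(d["world_to_cam"],3).tolist(), [k for k in d])
E
```

```text
time 0.0
joint_positions [-1.23   0.322 -0.07   1.452  0.023  1.371 -0.057]
qd [-0.    -0.001 -0.001  0.    -0.     0.001  0.   ]
joint_torque [-2.0000e-03 -4.9129e+01 -4.0500e-01 -3.1253e+01 -6.4000e-02  4.3000e-02
  0.0000e+00]
position [0.209 0.615 0.221]
tool_rot [-5.11e-01 -3.10e+00  3.00e-03]
ft_force [-0.97   0.099 -0.836]
torque [ 0.024  0.034 -0.029]
grip_width 1.003
scene 406.3089427164783 406.3089427164783 276.2614395153513 208.48393759808988 [[0.241, 0.97, -0.001, -0.144], [-0.627, 0.157, 0.763, 0.284], [0.741, -0.183, 0.646, -1.63], [0.0, 0.0, 0.0, 1.0]] ['color', 'range_z', 'fx', 'fy', 'cx', 'cy', 'world_to_cam']
top 429.5096322687648 429.5096322687648 278.0789503738764 209.83914101608497 [[-0.011, -1.0, -0.007, 0.017], [0.996, -0.012, 0.09, -0.635], [-0.09, -0.006, 0.996, -1.467], [0.0, 0.0, 0.0, 1.0]] ['color', 'range_z', 'fx', 'fy', 'cx', 'cy', 'world_to_cam']
```

View pics/scene0.png

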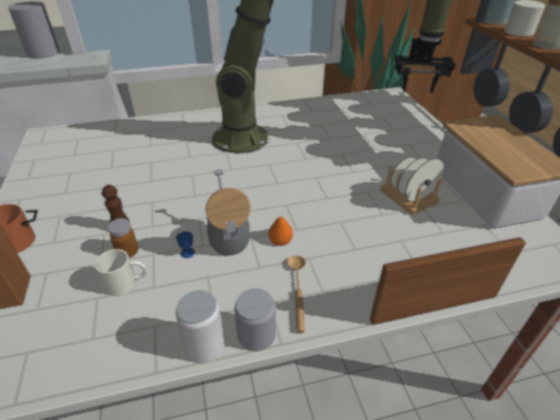

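View pics/top0.png

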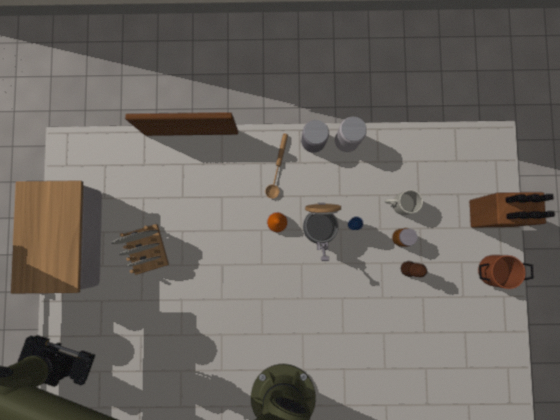

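The scene view looks back toward the robot. The crock is at about (229,225) with its lid up and the lever at about (219,173). In the top view the crock is at about (320,226), the lid is a thin ellipse at (323,208) and the lever tip is at (324,258). The orange timer is at (277,222) and the egg cup at (355,223).

```bash
cat > h.py <<'E'
import numpy as np
def cloud(d):
    z=d["range_z"]; v,u=np.mgrid[:z.shape[0],:z.shape[1]]
    X=(u-d["cx"])/d["fx"]*z; Y=-(v-d["cy"])/d["fy"]*z
    P=np.stack([X,Y,-z,np.ones_like(z)],-1)@np.linalg.inv(d["world_to_cam"]).T
    P=P[...,:3]; P[z==0]=np.nan; return P
E
python3 - <<'E'
import numpy as np,cv2
from h import cloud
for n in("top","scene"):
    d=dict(np.load(f"{n}0.npz")); P=cloud(d); np.save(n+"P.npy",P)
    m=(abs(P[...,2])<.3)&(P[...,0]>.3)&(P[...,0]<.9)
    c=d["color"].astype(int)
    near=(P[...,0]>.4)&(P[...,0]<.85)&(abs(P[...,1]+.09)<.3)
    print(n,"table z",np.nanmedian(P[...,2][near&(abs(P[...,2])<.02)]))
    for lo,hi in((.02,.06),(.06,.1),(.1,.12),(.12,.14),(.14,.16),(.16,.18),(.18,.2),(.2,.22),(.22,.25)):
        k=near&(P[...,2]>lo)&(P[...,2]<hi)
        nn,lab,st,ce=cv2.connectedComponentsWithStats(k.astype(np.uint8))
        for i in range(1,nn):
            if st[i,4]>3:
                q=P[lab==i]; print(lo,st[i].tolist(),"mean",q.mean(0).round(3),"min",q.min(0).round(3),"max",q.max(0).round(3))
    im=d["color"][:,:,::-1]
    cr=im[180:280,260:380] if n=="top" else im[150:270,160:310]
    cv2.imwrite(f"pics/{n}0c.png",cv2.resize(cr,None,fx=5,fy=5,interpolation=cv2.INTER_CUBIC))
E
```

```text
top table z -9.901909327325598e-05
0.02 [308, 147, 14, 4, 30] mean [ 0.846 -0.12   0.041] min [ 0.843 -0.143  0.022] max [ 0.85  -0.097  0.059]
0.02 [342, 147, 14, 4, 35] mean [ 0.846 -0.236  0.04 ] min [ 0.843 -0.26   0.021] max [ 0.85  -0.217  0.06 ]
0.02 [279, 150, 5, 8, 14] mean [ 0.836 -0.002  0.022] min [ 0.823 -0.01   0.02 ] max [0.848 0.004 0.026]
0.02 [385, 200, 8, 4, 14] mean [ 0.658 -0.37   0.038] min [ 0.654 -0.388  0.024] max [ 0.664 -0.359  0.058]
0.02 [267, 212, 21, 20, 204] mean [0.592 0.013 0.045] min [ 0.561 -0.021  0.022] max [0.627 0.049 0.06 ]
0.02 [328, 214, 9, 24, 47] mean [ 0.585 -0.179  0.035] min [ 0.538 -0.187  0.02 ] max [ 0.618 -0.164  0.055]
0.02 [350, 217, 13, 12, 119] mean [ 0.587 -0.259  0.037] min [ 0.567 -0.276  0.02 ] max [ 0.605 -0.234  0.059]
0.02 [394, 234, 3, 7, 12] mean [ 0.536 -0.389  0.045] min [ 0.525 -0.39   0.03 ] max [ 0.546 -0.388  0.059]
0.06 [309, 145, 14, 4, 39] mean [ 0.846 -0.119  0.079] min [ 0.843 -0.144  0.061] max [ 0.85  -0.098  0.097]
0.06 [343, 144, 15, 5, 37] mean [ 0.846 -0.237  0.081] min [ 0.843 -0.262  0.06 ] max [ 0.85
[... 4877 characters left out ...]
5 -0.187  0.14 ] max [ 0.649 -0.079  0.16 ]
0.16 [215, 172, 9, 9, 36] mean [ 0.481 -0.136  0.172] min [ 0.475 -0.147  0.161] max [ 0.489 -0.124  0.18 ]
0.16 [206, 204, 45, 15, 316] mean [ 0.637 -0.134  0.17 ] min [ 0.632 -0.19   0.16 ] max [ 0.643 -0.077  0.18 ]
0.18 [214, 169, 9, 5, 31] mean [ 0.475 -0.136  0.184] min [ 0.465 -0.148  0.18 ] max [ 0.481 -0.125  0.186]
0.18 [206, 197, 44, 15, 327] mean [ 0.632 -0.135  0.19 ] min [ 0.624 -0.189  0.18 ] max [ 0.638 -0.079  0.2  ]
0.2 [207, 190, 40, 14, 291] mean [ 0.627 -0.134  0.209] min [ 0.618 -0.183  0.2  ] max [ 0.633 -0.084  0.22 ]
0.22 [214, 188, 25, 8, 94] mean [ 0.622 -0.135  0.225] min [ 0.611 -0.164  0.22 ] max [ 0.629 -0.104  0.23 ]
```

```bash
ls pics
```

```text
scene0.png
scene0c.png
top0.png
top0c.png
```

View pics/top0c.png

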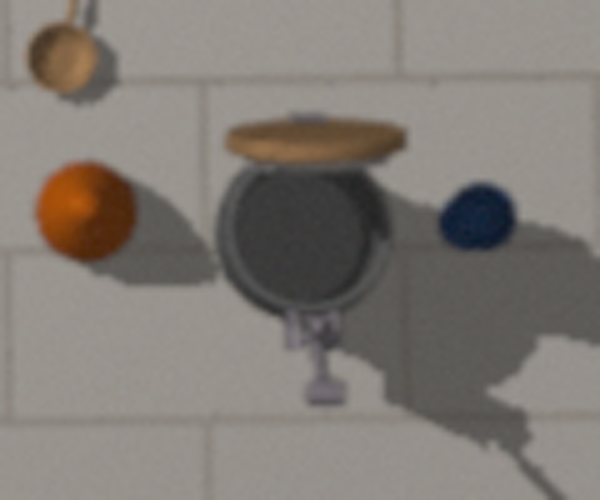

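```bash
python3 - <<'E'
import numpy as np
P=np.load("sceneP.npy")
k=(P[...,2]>.13)&(P[...,2]<.225)&(abs(P[...,1]+.134)<.045)&(P[...,0]>.6)&(P[...,0]<.66)
q=P[k]; A=np.c_[q[:,1]+.134,q[:,2]-.112,np.ones(len(q))]
c,r,_,_=np.linalg.lstsq(A,q[:,0],rcond=None); print(c,"res",(A@c-q[:,0]).std(),len(q))
print("angle",np.pi/2+np.arctan(c[1]),"yaw",np.degrees(np.arctan(-c[0])))
k=(P[...,2]>.03)&(P[...,2]<.23)&(P[...,0]>.6)&(P[...,0]<.66)&(abs(P[...,1]+.134)<.08); 
# rim circle from top
T=np.load("topP.npy")
k=(T[...,2]>.105)&(T[...,2]<.118)&(abs(T[...,1]+.134)<.07)&(T[...,0]>.5)&(T[...,0]<.62)
q=T[k]; A=np.c_[2*q[:,:2],np.ones(len(q))]; s=np.linalg.lstsq(A,(q[:,:2]**2).sum(1),rcond=None)[0]
print("rim",s[:2],np.sqrt(s[2]+s[0]**2+s[1]**2),len(q))
from scipy.optimize import least_squares
P2=P[(P[...,2]>.03)&(P[...,2]<.09)&(abs(P[...,1]+.134)<.065)&(P[...,0]>.56)&(P[...,0]<.66)]
f=least_squares(lambda s:np.hypot(P2[:,0]-s[0],P2[:,1]-s[1])-s[2],[.58,-.134,.058]); print("belly",f.x)
for n in("sceneP.npy","topP.npy"):
  X=np.load(n); w=X[(X[...,2]>.165)&(X[...,0]>.45)&(X[...,0]<.49)&(abs(X[...,1]+.134)<.03)&(X[...,2]<.2)]; print(w.mean(0),w.min(0),w.max(0))
E
```

```text
[-0.01006545 -0.26066486  0.65246859] res 0.001951815062871843 1220
angle 1.3158056048191 yaw 0.576688104658046
rim [ 0.57334451 -0.13312731] 0.05176220093711333 151
belly [ 0.58003455 -0.13423135  0.05696253]
[ 0.4777384  -0.13600573  0.1786387 ] [ 0.4647238  -0.14772634  0.16544705] [ 0.48635141 -0.12409398  0.18641593]
[ 0.47018731 -0.13421847  0.1839828 ] [ 0.46340501 -0.14680182  0.17519735] [ 0.47884376 -0.1223797   0.19329995]
```

Crock axis is at about (0.577, -0.134) with yaw near 0. The lid is at about 1.31 rad and the lever tip at (0.471, -0.135, 0.179). I'll raise the tool, square it up and shut the fingers.

```bash
python3 -m pendant '[[[0,0,-9.35],[0,0,-0.045],1],[[0,0,-9.35],[0,0,-0.045],1],[[0,0,0],[0,0,0],1]]' 10
```

```text
time: 0.48
position: [0.2091, 0.6172, 0.3169]
tool_rot: [-0.0, 3.14, 0.011]
ft_force: [0.3, -0.6, 0.1]
grip_width: 0.746
```

```bash
python3 -m pendant '[[[0,0,0],[-0.03,-0.05,0],1],[[0,0,0],[-0.03,-0.05,0],1],[[0,0,0],[-0.03,-0.05,0],1],[[0,0,0],[-0.03,-0.05,0],1],[[0,0,0],[-0.03,-0.05,0],1],[[0,0,0],[-0.03,-0.05,0],1],[[0,0,0],[-0.03,-0.05,0],1],[[0,0,0],[0,0,0],1]]'
```

```text
time: 1.48
position: [0.4211, 0.26, 0.3117]
tool_rot: [-0.018, -3.141, 0.003]
ft_force: [-0.3, 1.3, -0.7]
grip_width: 0.007
```

```bash
python3 -m pendant '[[[0,0,0],[-0.035,-0.049,0],1],[[0,0,0],[-0.035,-0.049,0],1],[[0,0,0],[-0.035,-0.049,0],1],[[0,0,0],[-0.035,-0.049,0],1],[[0,0,0],[-0.035,-0.049,0],1],[[0,0,0],[-0.035,-0.049,0],1],[[0,0,0],[-0.035,-0.049,0],1],[[0,0,0],[-0.035,-0.049,0],1]]'; python3 -m pendant '[[[0,0,0],[0,0,0],1],[[0,0,0],[0,0,0],1]]'
```

```text
time: 2.48
position: [0.6996, -0.126, 0.311]
tool_rot: [0.002, -3.14, -0.002]
ft_force: [0.6, 0.4, 0.6]
grip_width: 0.006
time: 2.72
position: [0.6983, -0.125, 0.311]
tool_rot: [0.0, -3.139, -0.002]
ft_force: [0.1, -0.1, -0.0]
grip_width: 0.005
```

```bash
python3 -m pendant '[[[0,0,0],[0,-0.009,0.03],1],[[0,0,0],[0,0,0.04],1],[[0,0,0],[0,0,0.04],1],[[0,0,0],[0,0,0],1]]'
python3 - <<'E'
from bench import eyes
import cv2,numpy as np
a=[]
for n in("scene","top"):
    im=eyes.get_image(n)["color"][:,:,::-1]
    a.append(cv2.resize(im[110:270,150:310] if n=="scene" else im[170:290,250:400],(390,390),interpolation=cv2.INTER_CUBIC))
cv2.imwrite("pics/a1.png",np.hstack(a))
E
```

```text
time: 3.22
position: [0.6963, -0.1315, 0.1995]
tool_rot: [0.005, -3.136, -0.005]
ft_force: [0.0, 0.6, 0.7]
grip_width: 0.006
```

View pics/a1.png

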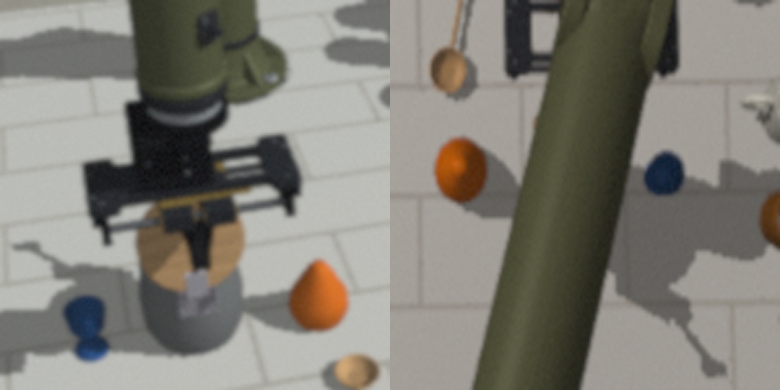

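Shut fingertips are centred behind the lid at about (200,250) in the left view, and nothing else is near them. Next I approach and start the push.

```bash
python3 -m pendant '[[[0,0,0],[0.02,-0.002,0],1],[[0,0,0],[0.02,0,0],1],[[0,0,0],[0.015,0,0],1],[[0,0,0],[0.012,0,0.002],1],[[0,0,0],[0.012,0,0.003],1],[[0,0,0],[0,0,0],1]]'
```

```text
time: 4.08
position: [0.6188, -0.1375, 0.198]
tool_rot: [0.001, 3.141, 0.001]
ft_force: [-0.4, 0.0, 0.5]
grip_width: 0.007
```

```bash
python3 -m pendant '[[[0,0,0],[0.009,0.002,0.004],1],[[0,0,0],[0.009,0,0.005],1],[[0,0,0],[0.008,0,0.007],1],[[0,0,0],[0,0,0],1]]'
python3 - <<'E'
from bench import eyes
import cv2,numpy as np
a=[]
for n in("scene","top"):
    im=eyes.get_image(n)["color"][:,:,::-1]
    a.append(cv2.resize(im[110:270,150:310] if n=="scene" else im[170:290,250:400],(390,390),interpolation=cv2.INTER_CUBIC))
cv2.imwrite("pics/a2.png",np.hstack(a))
E
```

```text
time: 4.58
position: [0.5921, -0.1354, 0.1805]
tool_rot: [-0.001, -3.14, -0.001]
ft_force: [-0.1, 0.5, 0.5]
grip_width: 0.006
```

View pics/a2.png

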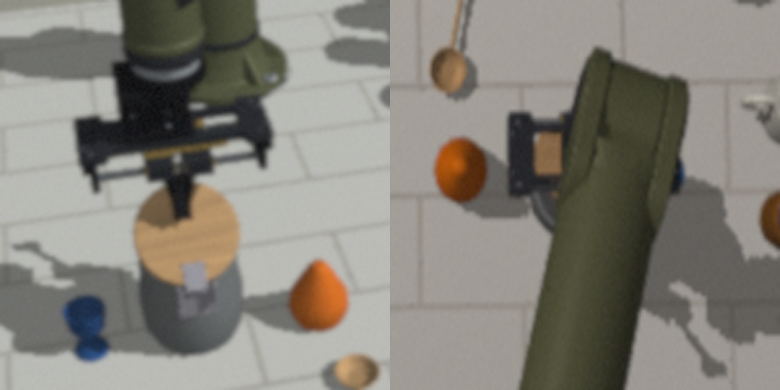

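The lid is swinging down, with the fingertip near its free edge at about (180,205) and the crock unmoved. Continuing.

```bash
python3 -m pendant '[[[0,0,0],[0.006,0.001,0.007],1],[[0,0,0],[0.006,0,0.008],1],[[0,0,0],[0.005,0,0.009],1],[[0,0,0],[0.004,0,0.009],1],[[0,0,0],[0,0,0.008],1],[[0,0,0],[0,0,0.008],1],[[0,0,0],[0,0,0],1]]'
```

```text
time: 5.55
position: [0.5721, -0.1343, 0.1316]
tool_rot: [-0.0, -3.14, -0.0]
ft_force: [0.2, 0.3, 0.7]
grip_width: 0.007
```

```bash
python3 -m pendant '[[[0,0,0],[0.004,0,0.004],1],[[0,0,0],[0,0,0.004],1],[[0,0,0],[0,0,0],1]]'; python3 -m pendant '[[[0,0,0],[0,0,0.002],1],[[0,0,0],[0,0,0],1]]'
```

```text
time: 5.92
position: [0.5684, -0.1346, 0.1246]
tool_rot: [0.001, 3.141, 0.0]
ft_force: [-0.7, -0.6, -0.2]
grip_width: 0.005
time: 6.18
position: [0.5685, -0.1346, 0.1243]
tool_rot: [0.001, 3.141, 0.001]
ft_force: [-4.3, 0.9, 11.0]
grip_width: 0.008
```

Hard stop at z = 0.1243 with 11 N, so the lid is on the rim. I'll lift off, move toward the lever side and look.

```bash
python3 -m pendant '[[[0,0,0],[0,0,-0.03],1],[[0,0,0],[0,0,-0.05],1],[[0,0,0],[0,0,-0.05],1],[[0,0,0],[0.05,0,-0.01],1],[[0,0,0],[0.05,0,0],1],[[0,0,0],[0.05,0,0],1],[[0,0,0],[0,0,0],1]]'
cat > look.py <<'E'
import sys
from bench import eyes
import cv2,numpy as np
from h import cloud
a=[]
for n in("scene","top"):
    d=eyes.get_image(n); im=d["color"][:,:,::-1]; P=cloud(d)
    a.append(cv2.resize(im[130:270,150:310] if n=="scene" else im[170:290,250:387],(390,341),interpolation=cv2.INTER_CUBIC))
    m=(abs(P[...,0]-.577)<.035)&(abs(P[...,1]+.134)<.04)&(P[...,2]>.1)&(P[...,2]<.16)
    q=P[m]
    if len(q)>30:
        A=np.c_[q[:,0]-.577,q[:,1]+.134,np.ones(len(q))]; print(n,"lid plane",np.linalg.lstsq(A,q[:,2],rcond=None)[0].round(4),len(q))
    m=(abs(P[...,0]-.50)<.06)&(abs(P[...,1]+.134)<.03)&(P[...,2]>.165)&(P[...,2]<.2)
    if m.any(): q=P[m]; print(n,"tip",q.mean(0).round(3),q.min(0).round(3),q.max(0).round(3),len(q))
cv2.imwrite(f"pics/{sys.argv[1]}.png",np.hstack(a))
E
python3 look.py a3
```

```text
time: 7.05
position: [0.416, -0.1347, 0.2629]
tool_rot: [0.002, 3.14, 0.005]
ft_force: [1.9, -0.2, 0.2]
grip_width: 0.007
scene lid plane [0.0053 0.0066 0.1232] 493
scene tip [ 0.477 -0.136  0.179] [ 0.468 -0.148  0.166] [ 0.485 -0.124  0.188] 59
top lid plane [-0.005  -0.0058  0.1237] 533
top tip [ 0.471 -0.134  0.183] [ 0.463 -0.147  0.169] [ 0.482 -0.123  0.192] 43
```

View pics/a3.png

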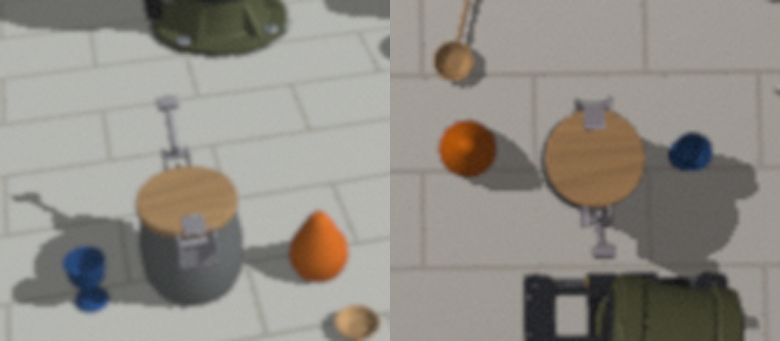

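The lid is flat at z 0.1235 with tilt under 0.01. The lever is still off, with its tip at about (603,248) in the right view, around (0.471, -0.135). I'll lower the fingers outside the lever tip.

```bash
python3 -m pendant '[[[0,0,0],[0,0,0.045],1],[[0,0,0],[-0.005,0,0.045],1],[[0,0,0],[-0.006,0,0],1],[[0,0,0],[0,0,0],1]]'
```

```text
time: 7.65
position: [0.4312, -0.1348, 0.1739]
tool_rot: [0.0, 3.14, -0.002]
ft_force: [0.2, 0.7, 0.0]
grip_width: 0.009
```

```bash
python3 -m pendant '[[[0,0,0],[-0.010,0,0.002],1],[[0,0,0],[-0.010,0,0],1],[[0,0,0],[-0.009,0,-0.001],1],[[0,0,0],[-0.009,0,-0.001],1],[[0,0,0],[0,0,0],1]]'
```

```text
time: 8.28
position: [0.4684, -0.1346, 0.1727]
tool_rot: [0.0, 3.141, -0.001]
ft_force: [-1.3, 0.3, -1.3]
grip_width: 0.002
```

```bash
python3 look.py a4
```

```text
scene lid plane [-0.0023  0.0029  0.1232] 495
scene tip [ 0.489 -0.136  0.188] [ 0.468 -0.148  0.165] [ 0.5   -0.124  0.2  ] 91
top lid plane [-0.0007 -0.0003  0.1234] 536
```

View pics/a4.png

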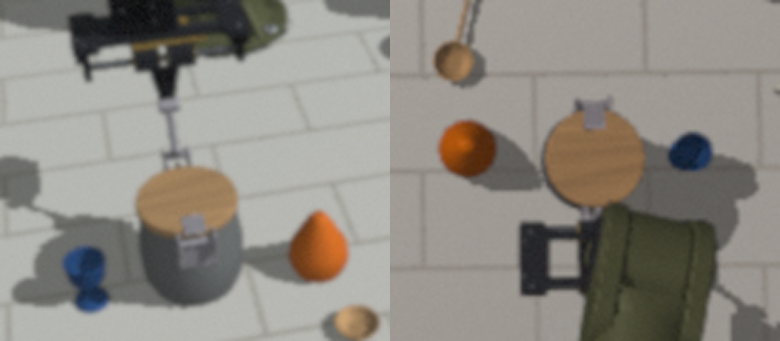

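The fingertip is pressing the roll at about (168,103), the lever is moving, and the crock is unmoved. I'll carry on past centre.

```bash
python3 -m pendant '[[[0,0,0],[-0.008,0,-0.001],1],[[0,0,0],[-0.008,0,-0.001],1],[[0,0,0],[-0.007,0,-0.001],1],[[0,0,0],[-0.006,0,-0.001],1],[[0,0,0],[0,0,0],1]]'
```

```text
time: 9.0
position: [0.497, -0.1345, 0.1766]
tool_rot: [0.0, 3.141, -0.001]
ft_force: [0.3, 0.1, -0.4]
grip_width: 0.004
```

```bash
python3 look.py a5
```

```text
scene lid plane [ 0.004  -0.0038  0.1233] 488
scene tip [ 0.525 -0.136  0.184] [ 0.489 -0.147  0.166] [ 0.549 -0.122  0.199] 107
top lid plane [ 0.0145 -0.0042  0.1238] 449
top tip [ 0.541 -0.125  0.184] [ 0.538 -0.127  0.182] [ 0.544 -0.123  0.185] 5
```

View pics/a5.png

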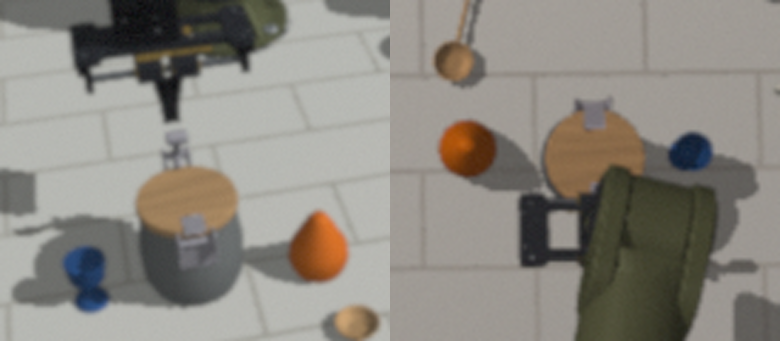

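The lever has snapped over: its roll is now over the lid's front at about (177,135) and its tip at x≈0.541. Backing off outwards and up.

```bash
python3 -m pendant '[[[0,0,0],[0.02,0,0],1],[[0,0,0],[0.03,0,0],1],[[0,0,0],[0.015,0,-0.03],1],[[0,0,0],[0,0,-0.05],1],[[0,0,0],[0,0.04,-0.03],1],[[0,0,0],[0,0.05,0],1],[[0,0,0],[0,0.05,0],1],[[0,0,0],[0,0,0],1]]'
```

```text
time: 10.1
position: [0.4309, 0.0094, 0.2864]
tool_rot: [0.011, -3.141, -0.001]
ft_force: [0.8, -1.1, -0.5]
grip_width: 0.004
```

```bash
python3 look.py a6; python3 - <<'E'
from bench import eyes,monitor
import numpy as np,cv2
s=monitor.get_state(); print(np.round(s["position"],3),np.round(s["ft_force"],1),np.abs(s["qd"]).max())
for n in("scene","top"):
    d=eyes.get_image(n); o=np.load(n+"0.npz")
    cv2.imwrite(f"pics/{n}9.png",d["color"][:,:,::-1])
from h import cloud
P=cloud(eyes.get_image("scene"))
from scipy.optimize import least_squares
P2=P[(P[...,2]>.03)&(P[...,2]<.09)&(abs(P[...,1]+.134)<.065)&(P[...,0]>.56)&(P[...,0]<.66)]
print("belly",least_squares(lambda s:np.hypot(P2[:,0]-s[0],P2[:,1]-s[1])-s[2],[.58,-.134,.058]).x)
E
```

```text
scene lid plane [-0.0019  0.0002  0.1232] 491
scene tip [ 0.544 -0.135  0.181] [ 0.534 -0.147  0.172] [ 0.551 -0.123  0.187] 53
top lid plane [0.0024 0.003  0.1238] 523
top tip [ 0.536 -0.134  0.182] [ 0.522 -0.146  0.166] [ 0.544 -0.123  0.19 ] 45
[0.431 0.005 0.286] [-1.5 -0.3 -0. ] 0.03353703743915223
belly [ 0.5799656  -0.13421114  0.05702022]
```

View pics/a6.png

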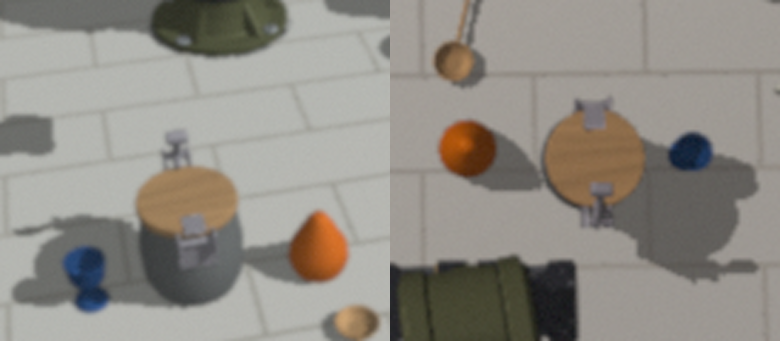

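View pics/scene9.png

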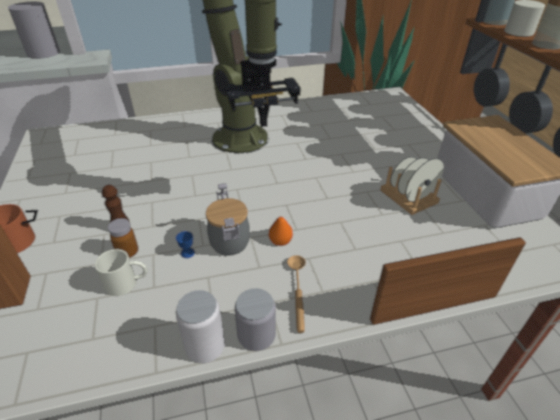

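The lid is flat at about (228,213), the lever roll is over the lid at about (223,187), everything else is where it started, and the hand is clear. Handing in after a brief settle.

```bash
python3 -m pendant '[[[0,0,0],[0,0,0],1],[[0,0,0],[0,0,0],1],[[0,0,0],[0,0,0],1]]' && python3 -c "from bench import order; print(order.close_job())"
```

```text
time: 10.72
position: [0.4314, 0.0053, 0.2865]
tool_rot: [0.001, 3.142, 0.0]
ft_force: [-0.7, 0.1, 0.6]
grip_width: 0.007
the job is handed in; nothing more can be done
None
```

The salt crock is closed. I pushed the lid down from behind with the shut fingertips until it stopped hard on the rim, at about 11 N. I then pushed the lever tip past centre and it snapped over the lid. I handed the job in at 10.7 s.

- **Lid:** its top face measures 123–124 mm above the surface, with no measurable tilt.
- **Lever:** its roll is at about x = 0.54, z = 0.18, which matches the "on" position. It was still there after the hand withdrew.
- **Crock:** its fitted centre is within 0.1 mm of where it started.
- **Surroundings:** I compared the other objects only by eye in the pictures, and they look unmoved.
- **Hand:** it is clear of everything, and the force reading is back to noise.

None of the checks failed. The two cameras differ by about 8 mm on the lever tip's x, both before and after the push, because each sees a different face of the roll.

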